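Sort the stripped car parts into their trays

ROBOT

A 7-joint arm with a two-finger parallel gripper is mounted at the origin on the work surface; the furniture and walls round the work are solid. World frame = base frame: x ahead of the robot, y to its left, z up, the work surface at z = 0. Lengths are in m, angles in rad, forces in N, time in s.
With the tool pointing down it reaches from about 0.425 to 1.025 m from the base axis. Payload 9.4 kg.
Tool frame: the origin (TCP) lies at the very end of the fingers, on their centre line; the grasp point (between the pads) lies manip.grip_point_offset behind it (manip.grip_point_offset is the distance from the TCP to the grasp point, in m); z points along the fingers, y is the line along which they close (so a half turn about z gives the same grasp; the last joint's range is limited). The gripper opens to 85 mm and grips with 20 to 120 N. Pads are 22 mm wide; open, the fingers measure 114 mm over their backs; the gripper's body (76 mm by 85 mm) begins 54 mm behind the grasp point. The pads swing forward as they close: fully open they stand 13 mm farther back than shut.
Start: joints at [-1.354, 0.599, -0.003, 1.599, 0.002, 0.943, -0.08], TCP at [0.21, 0.694, 0.231] pointing down, gripper open.
Joint ranges: [-2.57, 2.57], [-0.35, 1.97], [-1.29, 1.29], [0.11, 2.56], [-1.05, 4.19], [0.11, 1.86], [-2.63, 2.63]. Speed limits (rad/s): [2.22, 2.22, 3.01, 3.01, 3.14, 3.14, 3.14].

INTERFACE

Orientations are given as a rotation vector (axis times angle).
In Python, from workcell import manip gives the robot as it stands. The module is installed in compiled form; this text tells all that it offers.
- The arm moves only by the tool jog_arm, never from a script. Its argument "deltas" is a list that holds one entry, the list of rows, each a list of 4 numbers: the shift along the tool's x, y, z in units of 60 mm (1.0 is 60 mm), then the turn about the tool's z in units of 5 degrees (1.0 is 5 degrees). In form: [[[tx, ty, tz, twist], ...]]. A call has 1 to 20 rows; each row shifts and turns the commanded pose from where the row before left it, along the tool's axes as they then stand; what a row does not reach is not made up. A row lasts 1/8 s, in which the tool goes at most 62.5 mm and 10.7 degrees, less where a joint would pass 70% of its speed; a pose out of reach is approached as far as the arm can. A call is refused whole if a number of a shift passes 1 or a number of a turn 1, either way. A call with a gripper value outside its range is refused whole. "grip" is the opening, from 0 (shut) to 1 (fully open), set as the call begins (left out, the last holds). The fingers move at their own pace and stop on an object; "newtons" is the grip in N (left out, the last holds). Time passes only in rows, so rows that do not move let the fingers close. It gives the time, the measured TCP pose, the force, the opening and the grip force at its end, in the units of the state.
- manip.observe(): the state, without advancing time (a new reading comes with each control period).
- manip.capture(name): name is "side" or "top"; returns a dict with "image" (480x640x3 uint8, red, green, blue), "vertical_fov" (degrees; the focal length in pixels is half the picture's height over the tangent of half this angle, whatever the lens; pixels are square), "cx", "cy" (the principal point, pixels), "origin" and "orientation" of the camera in the world. Camera axes: x right, y up, looking along -z (the intrinsics and any distortion apply to the point x, -y, -z); pixel columns grow to the right and rows downward; lengths in m; the calibration is good to about 2 mm. A picture is of the moment at which its call begins. There is no depth.
- manip.close_job(): hands the job in; it is judged then, once.
Trained networks look in a picture, given as the dict that the camera call returned (one of the last four; its "shot" number tells which), for a name from the list of things; names that differ only in an ending like _2 or _b are one class to them, and where a whole thing is asked for, a point or a joint stands for the part that bears it (a point fixed in the world has none). Each returns a list of dicts, best first, with "conf" (0 to 1); they miss things now and then, are a little off and sometimes report something else, mostly with a low value. They report only what shows in the picture. A call takes as long as a camera call. They do not tell look-alikes from the thing itself.
- manip.regions_of(thing, picture): "pixels" (480x640 bool, what is visible of it).
- manip.pinpoint(thing, picture): "centre" ([x, y, z] in m, in the coordinates of the camera as it stood for that picture, good to about 4 mm: a listed point, or the origin of a listed thing).
The state is a dict: "clock": time; "q": joint angles; "dq": joint speeds; "joint_torque": joint torques, N m; "position": TCP position; "tcp_rot": TCP orientation; "force": force on the tool from outside, world axes, zero at the start; "moment": the same for the moment, N m; "gripper_width": finger opening in m; "gripper_force": force on a finger pad.
Only numpy, scipy, OpenCV 4.12 (cv2) and the standard library are available. Lean on these libraries where they do the work, as an engineer would, in place of code of your own. Each camera call takes 0.05 s, during which the arm holds its last target. There are 200 camera calls.

TASK

Sort the loose car parts into the trays made for them: lay the two spark plugs in the two long bays, one in each, stand the two relays upright on their pins in the two square bays, one in each, and set the heater knob, right way up, in the D-shaped bay, turned so that its flat side meets the flat of the bay. Each part should sit right down on the floor of its bay; leave the fuse box and the code reader where they are.

Things in the scene. Friction and masses are not known exactly. Their poses are not given: they have to be found in the camera images.
- plug_a: used spark plug, pale grey, lying on its side; 73 mm long along its y axis, 20 mm wide at the hexagon and 20 mm high; origin at the centre of its underside, z up as it lies. One of two alike; it fits either plug bay, either end first
- plug_b: used spark plug, pale grey, lying on its side; 73 mm long along its y axis, 20 mm wide at the hexagon and 20 mm high; origin at the centre of its underside, z up as it lies. The other of two alike; it fits either plug bay, either end first
- relay_a: black cube-shaped relay with a white label on one side, standing upright on four 8 mm pins; 30 x 30 mm (x, y), top at 37 mm, the square body begins 8 mm above its foot; origin at the centre of its foot, z up. One of two alike; it fits either square bay
- relay_b: black cube-shaped relay with a white label on one side, standing upright on four 8 mm pins; 30 x 30 mm (x, y), top at 37 mm, the square body begins 8 mm above its foot; origin at the centre of its foot, z up. The other of two alike; it fits either square bay
- knob: heater-control knob, D-shaped from above: bare aluminium skirt 46 mm in diameter and 9 mm high with one flat side, the flat 13 mm from the centre on its +x side; black hub 30 to 34 mm in diameter up to 16 mm; on top a black grip bar 12 mm wide (y), 34 mm long (x), from 16 to 33 mm high, with a white line on its top on the flat's side. Origin at the centre of the round, on the underside; z up
- plug_tray: fixed white tray with two long parallel bays, 86 x 94 mm outside (x, y). The bays run along its y, each 32 mm wide and 86 mm long, centred at x = -23.5 and +23.5 mm, y = 0; bay floor (dark rubber) at 6 mm, top of the walls at 13 mm, 15 mm rib between. Origin at the centre of the underside, z up
- relay_tray: fixed white tray with two square bays, 52 x 104 mm outside (x, y). Bays 44 x 44 mm, centred at x = 0, y = -26 and +26 mm; bay floor (dark rubber) at 6 mm, top of the walls at 13 mm. Origin at the centre of the underside, z up
- knob_tray: fixed white square tray, 68 x 68 mm, with one D-shaped bay: radius 27 mm about the tray's centre, with the flat wall 17 mm from the centre on its +x side; bay floor (dark rubber) at 6 mm, top of the walls at 13 mm. The knob goes down only with its flat to this flat wall (knob x along tray x, within about 20 degrees). Origin at the centre of the underside, z up
- fuse_box: bystander: closed pale box, 50 x 80 x 23 mm (x, y, z), loose, beside the work on the left; origin at the centre of its underside
- code_reader: bystander: small blue plug-in code reader with a black end, 30 x 61 x 22 mm (x, y, z), loose, beside the work on the right; origin at the centre of its underside
Things that resemble listed ones, but are neither listed nor needed, are in the scene too. Leave any pink look-alike of the knob alone.

How it is judged:
By the outcome, as a careful person would: the job done as asked, in the order asked, and still so for the second after the job is handed in, with the robot touching nothing.
It also fails if it takes over 96 s, if anything falls off the work surface, if the arm or the gripper's body presses on something with over 40 N, if the wrist force passes 120 N, or if a joint passes its speed limit or range.

## Working session

There is one attempt and no reset: what is moved stays moved. The work goes in short steps, Python scripts to look and compute and a tool call to move; the robot and the scene stay as the last step left them, time stands still between calls to the robot, and variables do not carry over. Pictures are saved under pics/ and viewed, at most 14 in all, crops included, and the job is handed in when it is done.

Besides the shell and the picture viewer there is one more tool, called after "Request:" as name([rows], argument=value, ...), one row to a line, values as JSON. jog_arm: Moves the arm, as the interface text tells. Its arguments: {"type":"object","properties":{"deltas":{"type":"array"},"grip":{"type":"number"},"newtons":{"type":"number"}},"required":["deltas"]}

```bash
mkdir -p pics; cat > h.py <<'E'
import numpy as np, cv2
from scipy.spatial.transform import Rotation as R
from workcell import manip
def Rm(o):
    o=np.array(o,float)
    return o if o.shape==(3,3) else (R.from_rotvec(o).as_matrix() if o.size==3 else R.from_quat(o).as_matrix())
def f(p): return 240/np.tan(np.radians(p["vertical_fov"])/2)
def ray(p,u,v,z):
    d=Rm(p["orientation"])@np.array([(u-p["cx"])/f(p),-(v-p["cy"])/f(p),-1]); o=np.array(p["origin"])
    return o+d*(z-o[2])/d[2]
def proj(p,X):
    c=Rm(p["orientation"]).T@(np.array(X)-p["origin"]); return p["cx"]+f(p)*c[0]/-c[2], p["cy"]-f(p)*c[1]/-c[2]
def save(p,n,crop=None,s=1):
    im=cv2.cvtColor(p["image"],cv2.COLOR_RGB2BGR)
    if crop: x0,y0,x1,y1=crop; im=im[y0:y1,x0:x1]
    cv2.imwrite("pics/"+n,cv2.resize(im,None,fx=s,fy=s,interpolation=cv2.INTER_CUBIC))
E
python3 - <<'E'
from h import *
for n in("top","side"):
    p=manip.capture(n); save(p,n+"0.png"); print(n,{k:v for k,v in p.items() if k!="image"})
    for t in "plug_a relay_a knob plug_tray relay_tray knob_tray fuse_box code_reader".split():
        for d in manip.pinpoint(t,p):
            X=Rm(p["orientation"])@np.array(d["centre"])+p["origin"]; print(t,round(d["conf"],2),X.round(3),np.round(proj(p,X)))
print(manip.observe(),manip.grip_point_offset)
E
```

```text
top {'vertical_fov': 52.64571538115185, 'cx': 326.8882207423384, 'cy': 236.26250848276482, 'origin': array([0.32763608, 0.01428577, 1.23733202]), 'orientation': array([ 0.06757678, -0.0574606 , -1.54158356]), 'shot': 1}
plug_a 0.65 [ 0.374  0.246 -0.002] [239. 254.]
plug_a 0.63 [ 0.547  0.209 -0.002] [257. 188.]
plug_a 0.55 [ 0.43  -0.115  0.002] [381. 236.]
plug_a 0.42 [ 0.427  0.133 -0.005] [284. 235.]
relay_a 0.68 [0.434 0.018 0.003] [329. 233.]
relay_a 0.56 [ 0.377 -0.216 -0.   ] [420. 258.]
knob 0.74 [ 0.374  0.245 -0.001] [240. 254.]
knob 0.73 [ 0.537 -0.009  0.001] [341. 194.]
knob 0.65 [ 0.331  0.333 -0.008] [205. 270.]
plug_tray 0.67 [ 0.536 -0.19  -0.001] [411. 196.]
relay_tray 0.7 [0.543 0.21  0.002] [256. 189.]
knob_tray 0.6 [ 0.538 -0.007 -0.002] [340. 193.]
knob_tray 0.25 [ 0.428  0.135 -0.002] [284. 234.]
fuse_box 0.7 [0.479 0.316 0.   ] [214. 213.]
code_reader 0.74 [ 0.448 -0.289 -0.   ] [449. 231.]
code_reader 0.17 [ 0.374  0.247 -0.   ] [239. 254.]
side {'vertical_fov': 52.00739844391528, 'cx': 316.8180348264592, 'cy': 240.69591091979584, 'origin': array([0.42010302
[... 761 characters left out ...]
([-1.35372648,  0.59927801, -0.00251964,  1.5994165 ,  0.00179235,
        0.9428979 , -0.07980226]), 'dq': array([-8.66791730e-04, -4.69202590e-04,  1.27404236e-03, -8.43787991e-05,
        8.57510431e-04, -1.11826625e-04, -1.48971325e-04]), 'joint_torque': array([ 4.46580434e-04, -7.76202679e+01,  1.56423368e+00, -2.58382648e+01,
        1.24353636e-02,  2.08028141e-03,  9.47105946e-06]), 'position': array([0.20992396, 0.69393353, 0.23128443]), 'tcp_rot': array([4.59742249e-01, 3.10774143e+00, 7.41958031e-07]), 'force': array([ 0.10191179, -0.29922526, -0.1832558 ]), 'moment': array([ 0.00843026,  0.03892131, -0.00237151]), 'gripper_force': 0.0, 'gripper_width': 0.08556645805248364} 0.0187
```

View pics/top0.png

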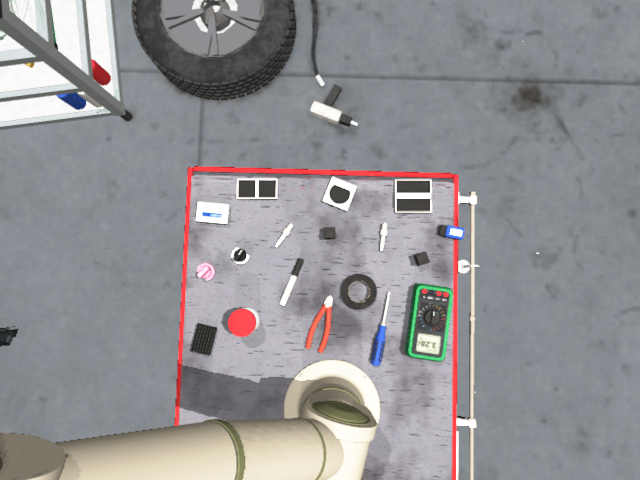

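View pics/side0.png

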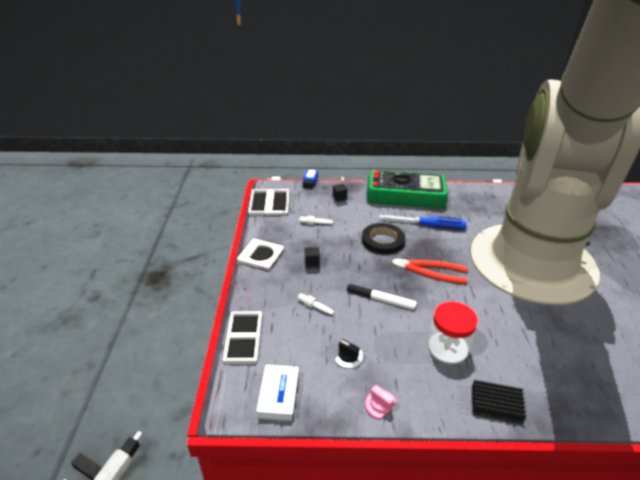

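Top view: plugs at about (284,235) and (383,236), relays (328,233) and (421,258), and trays at plug (413,196), knob (340,193) and relay (257,188). There are two knob-like things. The one at (240,255) has an aluminium skirt and black hub, so it fits the description. The one at (205,271) is pink, so it's the look-alike and I'll leave it. I'll confirm with one enlarged crop and measure orientations.

```bash
python3 - <<'E'
from h import *
def im(n):
    p=manip.capture(n); return p
p=im("top"); s=im("side")
a=cv2.cvtColor(p["image"],cv2.COLOR_RGB2BGR); b=cv2.cvtColor(s["image"],cv2.COLOR_RGB2BGR)
c=lambda i,x,y,w,h,k: cv2.resize(i[y:y+h,x:x+w],(w*k,h*k),interpolation=cv2.INTER_CUBIC)
row1=np.hstack([c(a,220,237,40,40,10),c(b,327,332,40,40,10)])
row2=np.hstack([c(a,320,173,40,20+20,5),c(a,316,220,26,40,5)[:, :130],c(a,408,243,26,40,5),c(b,235,235,48,40,5)[:,:240]])
row2=row2[:, :800] if row2.shape[1]>=800 else np.pad(row2,((0,0),(0,800-row2.shape[1]),(0,0)))
cv2.imwrite("pics/crop1.png",np.vstack([row1,row2]))
zmid=dict(plug_a=.010,relay_a=.037,plug_tray=.013,relay_tray=.013,knob_tray=.013,knob=.005,fuse_box=.023,code_reader=.022)
for P,n in((p,"top"),(s,"side")):
  for t in zmid:
    for d in manip.regions_of(t,P):
        if d["conf"]<.3: continue
        ys,xs=np.nonzero(d["pixels"]); 
        W=np.array([ray(P,u,v,zmid[t])[:2] for u,v in zip(xs,ys)])
        r=cv2.minAreaRect((W*1000).astype(np.float32)); cov=np.cov(W.T); w,v=np.linalg.eigh(cov)
        print(n,t,round(d["conf"],2),len(xs),"px",xs.mean().round(),ys.mean().round(),"mean",W.mean(0).round(4),"rect",np.round(r[0],1),np.round(r[1],0),round(r[2],1),"axis",round(np.degrees(np.arctan2(v[1,1],v[0,1])),1))
E
```

```text
top relay_a 0.73 129 px 421.0 259.0 mean [ 0.3746 -0.2106] rect [ 374.7 -210.7] [26. 31.] 20.0 axis 115.3
top relay_a 0.48 139 px 329.0 233.0 mean [0.4329 0.0193] rect [433.1  19.7] [32. 27.] 1.6 axis -178.0
top plug_tray 0.97 1312 px 412.0 196.0 mean [ 0.5353 -0.1907] rect [ 536.1 -190.1] [91. 97.] 0.7 axis 97.8
top relay_tray 0.88 859 px 256.0 189.0 mean [0.5416 0.2079] rect [541.6 208.1] [ 52. 103.] 1.6 axis 91.1
top knob_tray 0.63 689 px 339.0 194.0 mean [ 0.5347 -0.0031] rect [535.1  -3.1] [68. 69.] 70.1 axis 146.8
top knob 0.7 220 px 205.0 271.0 mean [0.3297 0.3297] rect [330.5 329.8] [44. 38.] 68.7 axis 51.0
top knob 0.51 221 px 239.0 256.0 mean [0.3691 0.246 ] rect [369.  246.2] [43. 38.] 47.1 axis 54.7
top fuse_box 0.61 616 px 212.0 213.0 mean [0.4761 0.3142] rect [476.  314.7] [82. 50.] 86.4 axis 85.3
side plug_a 0.68 182 px 311.0 302.0 mean [0.4365 0.1282] rect [431.4 133. ] [20. 69.] 48.5 axis 145.2
side plug_a 0.6 177 px 314.0 220.0 mean [ 0.4354 -0.1182] rect [ 431.1 -120.3] [69. 30.] 2.3 axis 173.0
side relay_a 0.76 306 px 311.0 257.0 mean [0.4373 0.0363] rect [437.   
[... 174 characters left out ...]
0 mean [ 0.539  -0.1839] rect [ 538.9 -185.4] [ 86. 106.] 1.2 axis 90.4
side relay_tray 0.82 1624 px 243.0 338.0 mean [0.545 0.214] rect [545.4 211.8] [ 53. 108.] 1.7 axis 92.0
side knob_tray 0.58 920 px 260.0 254.0 mean [0.5391 0.0018] rect [5.392e+02 5.000e-01] [78. 74.] 70.8 axis 69.2
side knob 0.94 696 px 378.0 402.0 mean [0.3335 0.3254] rect [335.6 325.3] [48. 42.] 46.8 axis 73.8
side knob 0.92 602 px 348.0 355.0 mean [0.3742 0.2405] rect [372.2 238.4] [57. 42.] 80.6 axis 95.5
side fuse_box 0.57 1881 px 277.0 393.0 mean [0.4799 0.3241] rect [480.2 322.3] [91. 51.] 86.3 axis 87.4
side code_reader 0.68 280 px 310.0 178.0 mean [ 0.4488 -0.2775] rect [ 448.3 -277.1] [95. 37.] 84.8 axis 84.0
```

View pics/crop1.png

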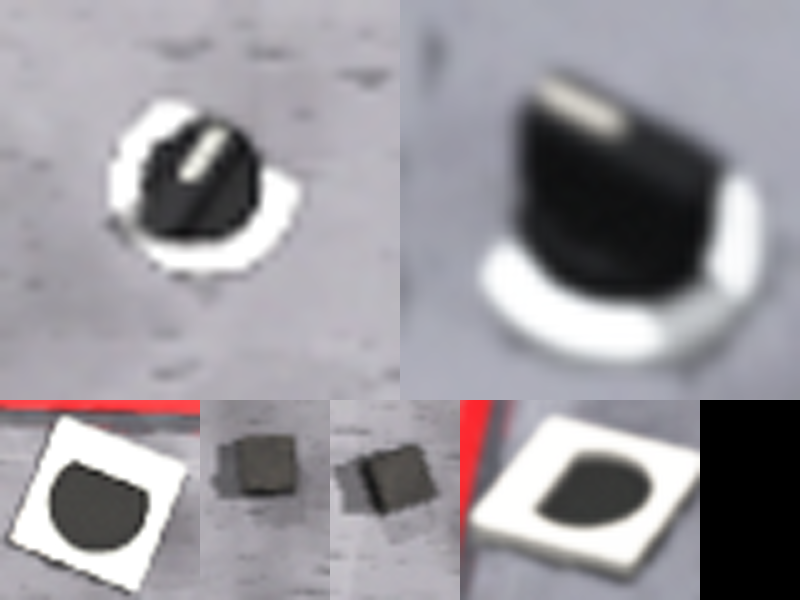

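Confirmed: the knob at (240,255) has a silver skirt, black hub and white line. Its flat faces about −33°, against about −20° for the tray's flat. Plug 1 is at about (0.429, 0.133) with its axis at 146°, and plug 2 is at about (0.431, −0.117) with its axis at 173°. Moving over plug 1 now.

Request:
jog_arm([
  [[-0.52, -0.66, 0.15, 0], [-0.52, -0.66, 0.15, 0], [-0.52, -0.66, 0.15, 0], [-0.52, -0.66, 0.15, 0], [-0.52, -0.66, 0.15, 0], [-0.52, -0.66, 0.15, 0], [-0.52, -0.66, 0.15, 0], [-0.52, -0.66, 0.15, 0], [-0.52, -0.66, 0.15, 0], [-0.52, -0.66, 0.15, 0], [-0.52, -0.66, 0.15, 0], [-0.52, -0.66, 0.15, 0], [0, 0, 0.1, 0.86], [0, 0, 0.1, 0.86], [0, 0, 0.1, 0.86], [0, 0, 0.1, 0.86], [0, 0, 0, 0]],
], grip=0.6, newtons=40)

```text
clock: 3.92
position: [0.4308, 0.1307, 0.0992]
tcp_rot: [-0.918, -3.004, 0.0]
force: [0.2, -0.3, 0.3]
gripper_width: 0.0512
gripper_force: 0.0
```

```bash
cat >> h.py <<'E'
def st():
    s=manip.observe(); M=R.from_rotvec(s["tcp_rot"]).as_matrix()
    return s,M,np.degrees(np.arctan2(M[1,1],M[0,1]))
def need(x,y,z,ang=None):
    s,M,a=st(); d=M.T@(np.array([x,y,z])-s["position"])/.06
    t=0 if ang is None else ((a-ang+90)%180-90)/5
    print("t%.1f"%s["clock"],"pos",s["position"].round(4),"ya %.1f"%a,"w %.4f"%s["gripper_width"],"F",np.round(s["force"],1),"q7 %.2f"%s["q"][6],"| units",d.round(2),"twist %.2f"%t)
E
python3 - <<'E'
from h import *
need(.429,.133,.004,56)
p=manip.capture("top"); s=manip.capture("side")
def plugs(P,name):
    g=P["image"].astype(int)
    for (x,y) in ((.43,.133),(.431,-.117)):
        u,v=map(int,proj(P,(x,y,.01))); w=26; sub=g[v-w:v+w,u-w:u+w]
        m=(sub.min(2)>195); n,l,stt,c=cv2.connectedComponentsWithStats(m.astype(np.uint8))
        if n<2: continue
        k=1+np.argmax(stt[1:,4]); ys,xs=np.nonzero(l==k)
        W=np.array([ray(P,a+u-w,b+v-w,.01)[:2] for a,b in zip(xs,ys)]); r=cv2.minAreaRect((W*1000).astype(np.float32))
        e=np.linalg.eigh(np.cov(W.T))[1][:,1]; print(name,len(xs),np.round(r,1) if 0 else r,np.degrees(np.arctan2(e[1],e[0])).round(1))
plugs(p,"top");plugs(s,"side")
save(s,"s1.png",(200,150,520,420),2)
E
```

```text
t3.9 pos [0.4308 0.1307 0.0992] ya 56.0 w 0.0512 F [ 0.2 -0.3  0.3] q7 0.59 | units [0.05 0.01 1.59] twist 0.00
top 117 ((430.1368713378906, -117.60770416259766), (15.356242179870605, 71.68468475341797), 77.12742614746094) 172.8
side 224 ((428.5779724121094, 127.99769592285156), (19.435283660888672, 73.09577178955078), 56.29999923706055) 143.3
```

View pics/s1.png

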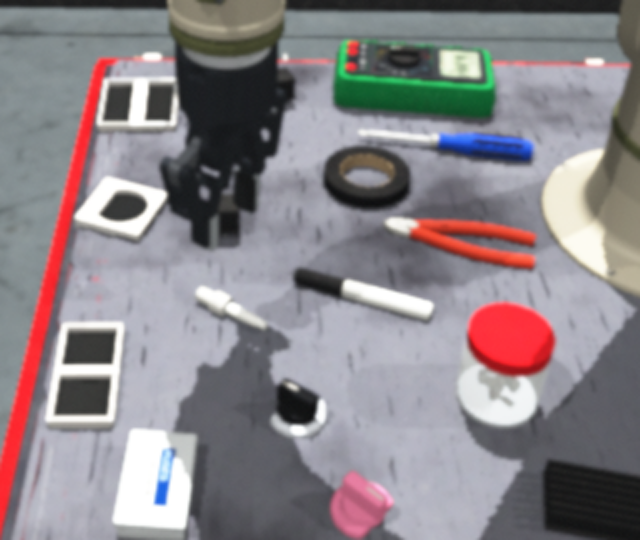

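The side view shows plug 1 clear, centred at about px (316,303), with nothing in the fingers' way. Descending and gripping.

Request:
jog_arm([
  [[0.02, 0, 0.4, 0], [0.01, 0, 0.4, 0], [0, 0, 0.4, 0], [0, 0, 0.3, 0], [0, 0, 0.08, 0], [0, 0, 0, 0]],
])

```text
clock: 4.78
position: [0.4292, 0.1307, 0.0158]
tcp_rot: [-0.915, -3.0, 0.009]
force: [0.5, 0.0, 0.1]
gripper_width: 0.0508
gripper_force: 0.0
```

Request:
jog_arm([
  [[0, 0, 0, 0], [0, 0, 0, 0], [0, 0, 0, 0], [0, 0, 0, 0], [0, 0, 0, 0], [0, 0, -0.3, 0], [0, 0, -0.3, 0], [0, 0, -0.3, 0], [0, 0, 0, 0]],
], grip=0)

```text
clock: 5.9
position: [0.4299, 0.1312, 0.0708]
tcp_rot: [-0.918, -3.001, 0.007]
force: [0.2, -0.9, -0.6]
gripper_width: 0.0157
gripper_force: 39.2
```

```bash
python3 - <<'E'
from h import *
need(.514,-.1885,.058,1)
s=manip.capture("side"); save(s,"s2.png",(230,220,390,340),4)
E
```

```text
t5.9 pos [0.4299 0.1312 0.0708] ya 56.0 w 0.0157 F [ 0.2 -0.9 -0.6] q7 0.08 | units [-4.14 -3.63  0.22] twist 10.99
```

View pics/s2.png

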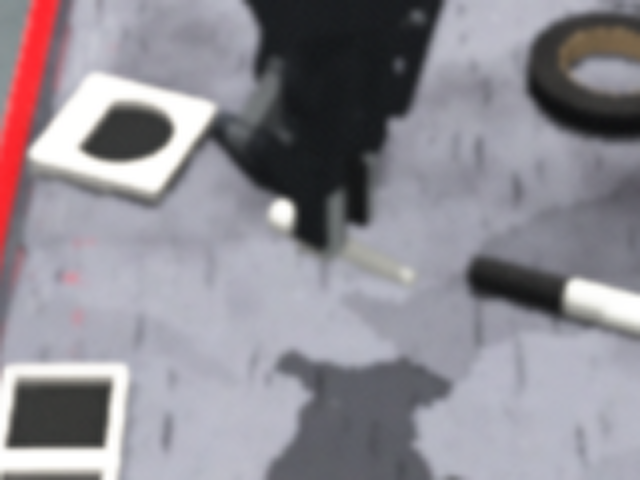

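The plug is held (15.7 mm wide), gripped at TCP z of about 0.017. Carrying it to the far plug bay.

Request:
jog_arm([
  [[-0.24, -0.16, 0, 0], [-0.48, -0.32, 0, 0], [-0.48, -0.32, 0, 0], [-0.48, -0.32, 0, 0], [-0.48, -0.32, 0, 0], [-0.48, -0.32, 0, 0], [-0.48, -0.32, 0, 0], [-0.48, -0.32, 0, 0], [-0.48, -0.32, 0, 0], [-0.48, -0.32, 0, 0], [-0.23, -0.16, 0, 0]],
])

```text
clock: 7.32
position: [0.5601, -0.1906, 0.0691]
tcp_rot: [-0.92, -2.998, 0.01]
force: [-1.1, 0.2, -0.5]
gripper_width: 0.0153
gripper_force: 39.2
```

Request:
jog_arm([
  [[0, 0, 0, 1], [0, 0, 0, 1], [0, 0, 0, 1], [0, 0, 0, 1], [0, 0, 0, 1], [0, 0, 0, 1], [0, 0, 0, 1], [0, 0, 0, 1], [0, 0, 0, 1], [0, 0, 0, 1], [0, 0, 0, 1], [0, 0, 0, 0]],
])

```text
clock: 8.82
position: [0.5599, -0.1878, 0.0698]
tcp_rot: [-2.198, -2.241, 0.013]
force: [0.3, 0.5, -0.1]
gripper_width: 0.0157
gripper_force: 39.2
```

```bash
python3 - <<'E'
from h import *
need(.561,-.1885,.024,1)
s=manip.capture("side"); save(s,"s3.png",(200,160,360,280),4)
p=manip.capture("top"); 
E
```

```text
t8.8 pos [ 0.5599 -0.1878  0.0698] ya 1.1 w 0.0157 F [ 0.3  0.5 -0.1] q7 0.05 | units [-0.01  0.02  0.76] twist 0.02
```

View pics/s3.png

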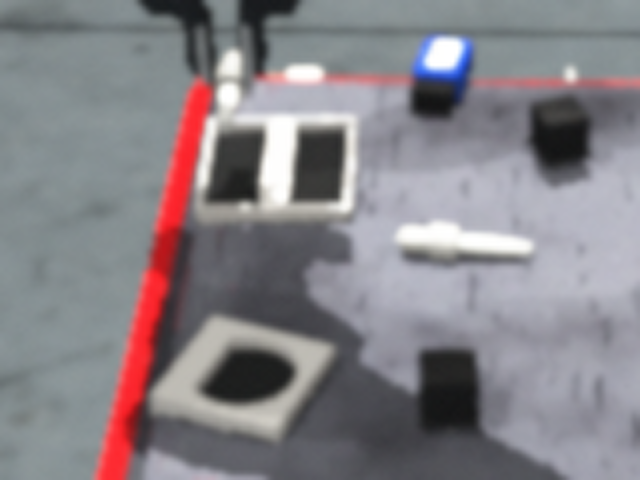

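The plug hangs over the left (far) bay at px (257,180), aligned with it. Lowering.

Request:
jog_arm([
  [[0, 0, 0.25, 0], [0, 0, 0.25, 0], [0, 0, 0.15, 0], [0, 0, 0.1, 0], [0, 0, 0, 0], [0, 0, 0, 0]],
])

```text
clock: 9.68
position: [0.5601, -0.1892, 0.0256]
tcp_rot: [-2.202, -2.24, 0.012]
force: [-0.1, 0.2, -0.8]
gripper_width: 0.0156
gripper_force: 39.2
```

Request:
jog_arm([
  [[0, 0, 0.04, 0], [0, 0, 0.03, 0], [0, 0, 0, 0], [0, 0, 0, 0]],
])

```text
clock: 10.18
position: [0.5603, -0.1893, 0.0222]
tcp_rot: [-2.202, -2.24, 0.011]
force: [-2.2, 0.1, 9.9]
gripper_width: 0.0152
gripper_force: 40.4
```

Floor contact (10 N). Releasing, rising, and moving to plug 2.

Request:
jog_arm([
  [[0, 0, 0, 0], [0, 0, 0, 0], [0, 0, -0.1, 0], [0, 0, -0.3, 0], [0, 0, -0.4, 0], [0, 0, -0.4, 0], [0.2, -0.35, 0, 0], [0.21, -0.36, 0, 0], [0.21, -0.36, 0, 0], [0.21, -0.36, 0, 0], [0.21, -0.36, 0, 0], [0.2, -0.35, 0, 0]],
], grip=0.45)

```text
clock: 11.68
position: [0.4304, -0.1164, 0.0949]
tcp_rot: [-2.202, -2.24, 0.011]
force: [0.1, 0.1, 0.1]
gripper_width: 0.0385
gripper_force: 0.0
```

Request:
jog_arm([
  [[0, 0, 0, -1], [0, 0, 0, -1], [0, 0, 0, -1], [0, 0, 0, -1], [0, 0, 0, -1], [0, 0, 0, -1], [0, 0, 0, -1], [0, 0, 0, -1], [0, 0, 0, -1], [0, 0, 0, -1], [0, 0, 0, -1], [0, 0, 0, -1], [0, 0, 0, -1], [0, 0, 0, -1], [0, 0, 0, -1], [0, 0, 0, -1], [0, 0, 0, -0.4], [0, 0, 0, 0]],
], grip=0.6)

```text
clock: 13.92
position: [0.4309, -0.1169, 0.0942]
tcp_rot: [-0.194, -3.13, 0.009]
force: [-0.1, -0.2, -0.5]
gripper_width: 0.0513
gripper_force: 0.0
```

```bash
python3 - <<'E'
from h import *
need(.431,-.118,.010,82.9)
s=manip.capture("side"); save(s,"s4.png",(220,150,380,270),4)
p=manip.capture("top")
for t in("plug_a",):
  for P in (s,p):
    for d in manip.pinpoint(t,P):
        X=Rm(P["orientation"])@np.array(d["centre"])+P["origin"]; print(round(d["conf"],2),X.round(3))
E
```

```text
t13.9 pos [ 0.4309 -0.1169  0.0942] ya 82.9 w 0.0513 F [-0.1 -0.2 -0.5] q7 0.87 | units [-0.01 -0.01  1.4 ] twist 0.00
0.7 [ 0.562 -0.186  0.005]
0.6 [ 0.431 -0.119 -0.   ]
0.51 [ 0.387 -0.216  0.003]
0.46 [ 0.562 -0.183  0.002]
0.42 [ 0.429 -0.117  0.001]
0.18 [ 0.379 -0.215  0.001]
```

View pics/s4.png

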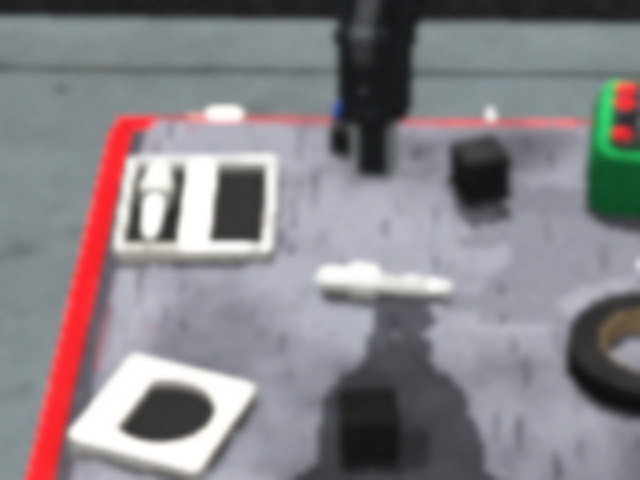

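Plug 1 lies in the far bay, and plug 2 is under the gripper at px (315,220). Descending.

Request:
jog_arm([
  [[0, 0, 0.3, 0], [0, 0, 0.3, 0], [0, 0, 0.3, 0], [0, 0, 0.25, 0], [0, 0, 0.15, 0], [0, 0, 0.1, 0], [0, 0, 0, 0], [0, 0, 0, 0]],
])

```text
clock: 15.12
position: [0.4303, -0.117, 0.01]
tcp_rot: [-0.192, -3.13, 0.008]
force: [0.1, 0.3, 0.4]
gripper_width: 0.0516
gripper_force: 0.0
```

Request:
jog_arm([
  [[0, 0, 0, 0], [0, 0, 0, 0], [0, 0, 0, 0], [0, 0, 0, 0], [0, 0, 0, 0]],
], grip=0)

```text
clock: 15.75
position: [0.4303, -0.1172, 0.0101]
tcp_rot: [-0.192, -3.13, 0.008]
force: [-0.8, 0.8, 6.3]
gripper_width: 0.0161
gripper_force: 39.2
```

Request:
jog_arm([
  [[0, 0, -0.2, 0], [0, 0, -0.4, 0], [0, 0, -0.4, 0], [-0.31, -0.2, 0, 0], [-0.31, -0.2, 0, 0], [-0.31, -0.2, 0, 0], [-0.31, -0.2, 0, 0], [-0.31, -0.2, 0, 0], [0, 0, 0, 0]],
])

```text
clock: 16.88
position: [0.5162, -0.1887, 0.0694]
tcp_rot: [-0.195, -3.13, 0.008]
force: [-0.6, 0.6, -0.3]
gripper_width: 0.0164
gripper_force: 39.3
```

Request:
jog_arm([
  [[0, 0, 0, 1], [0, 0, 0, 1], [0, 0, 0, 1], [0, 0, 0, 1], [0, 0, 0, 1], [0, 0, 0, 1], [0, 0, 0, 1], [0, 0, 0, 1], [0, 0, 0, 1], [0, 0, 0, 1], [0, 0, 0, 1], [0, 0, 0, 1], [0, 0, 0, 1], [0, 0, 0, 1], [0, 0, 0, 1], [0, 0, 0, 1], [0, 0, 0, 0.4], [0, 0, 0, 0]],
])

```text
clock: 19.12
position: [0.5151, -0.1873, 0.0696]
tcp_rot: [-2.2, -2.241, 0.012]
force: [0.7, 0.7, -0.4]
gripper_width: 0.0165
gripper_force: 39.3
```

```bash
python3 - <<'E'
from h import *
need(.515,-.188,.0165,1)
s=manip.capture("side"); save(s,"s5.png",(220,150,380,270),4)
E
```

```text
t19.1 pos [ 0.5151 -0.1873  0.0696] ya 1.1 w 0.0165 F [ 0.7  0.7 -0.4] q7 0.00 | units [-0.01  0.    0.88] twist 0.01
```

View pics/s5.png

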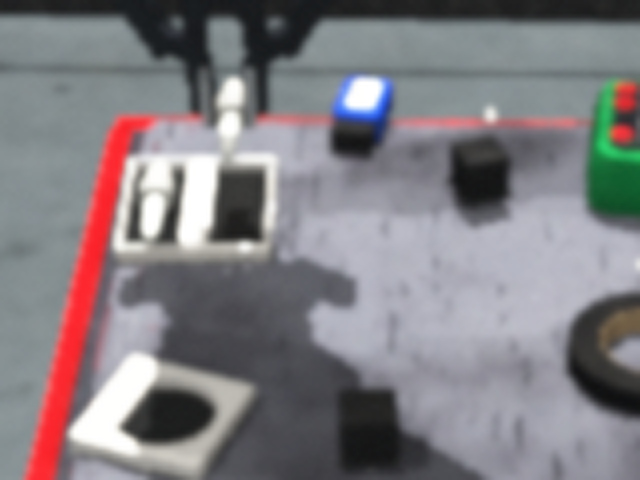

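The plug hangs over the near bay at px (278,178), a touch too far out (+x). Nudging 2 mm and lowering.

Request:
jog_arm([
  [[0, -0.03, 0.2, 0], [0, 0, 0.25, 0], [0, 0, 0.2, 0], [0, 0, 0.1, 0], [0, 0, 0.05, 0], [0, 0, 0, 0], [0, 0, 0, 0]],
])

```text
clock: 20.05
position: [0.5136, -0.188, 0.0218]
tcp_rot: [-2.202, -2.24, 0.012]
force: [-0.2, 0.1, -1.0]
gripper_width: 0.0162
gripper_force: 39.3
```

Request:
jog_arm([
  [[0, 0, 0.04, 0], [0, 0, 0.03, 0], [0, 0, 0, 0], [0, 0, 0, 0]],
])

```text
clock: 20.55
position: [0.5134, -0.1879, 0.0173]
tcp_rot: [-2.201, -2.24, 0.012]
force: [-0.1, -0.1, -0.5]
gripper_width: 0.0163
gripper_force: 39.3
```

Request:
jog_arm([
  [[0, 0, 0.03, 0], [0, 0, 0, 0], [0, 0, 0, 0]],
])

```text
clock: 20.92
position: [0.5135, -0.1881, 0.0162]
tcp_rot: [-2.202, -2.24, 0.012]
force: [-1.5, 1.2, 9.7]
gripper_width: 0.0163
gripper_force: 40.5
```

Contact, released. Rising and going to the relay at (0.377, −0.214), then checking.

Request:
jog_arm([
  [[0, 0, 0, 0], [0, 0, 0, 0], [0, 0, -0.1, 0], [0, 0, -0.3, 0], [0, 0, -0.4, 0], [0, 0, -0.5, 0], [-0.06, -0.38, 0, 0], [-0.07, -0.38, 0, 0], [-0.06, -0.38, 0, 0], [-0.07, -0.38, 0, 0], [-0.06, -0.38, 0, 0], [-0.07, -0.38, 0, 0], [0, 0, 0, -1], [0, 0, 0, -1], [0, 0, 0, -1], [0, 0, 0, -0.8], [0, 0, 0, 0]],
], grip=0.5)

```text
clock: 23.05
position: [0.3775, -0.2135, 0.0947]
tcp_rot: [-1.802, -2.571, 0.012]
force: [-1.1, -0.2, -0.3]
gripper_width: 0.0429
gripper_force: 0.0
```

```bash
python3 - <<'E'
from h import *
need(.377,-.214,.016,20)
s=manip.capture("side"); save(s,"s6.png",(230,140,390,260),4)
p=manip.capture("top")
for t in("plug_a","relay_a"):
  for P in (s,p):
    for d in manip.pinpoint(t,P):
        X=Rm(P["orientation"])@np.array(d["centre"])+P["origin"]; print(t,round(d["conf"],2),X.round(3))
E
```

```text
t23.1 pos [ 0.3775 -0.2135  0.0947] ya 19.9 w 0.0429 F [-1.1 -0.2 -0.3] q7 0.28 | units [-0.   -0.    1.31] twist -0.01
plug_a 0.65 [0.442 0.021 0.003]
plug_a 0.46 [ 0.515 -0.186  0.006]
plug_a 0.44 [ 0.565 -0.187  0.006]
plug_a 0.71 [0.544 0.21  0.001]
plug_a 0.7 [ 0.515 -0.189  0.006]
plug_a 0.62 [ 0.563 -0.188  0.003]
relay_a 0.73 [ 0.384 -0.218  0.004]
relay_a 0.53 [0.443 0.022 0.002]
relay_a 0.53 [ 0.377 -0.215 -0.002]
relay_a 0.48 [0.432 0.02  0.   ]
```

View pics/s6.png

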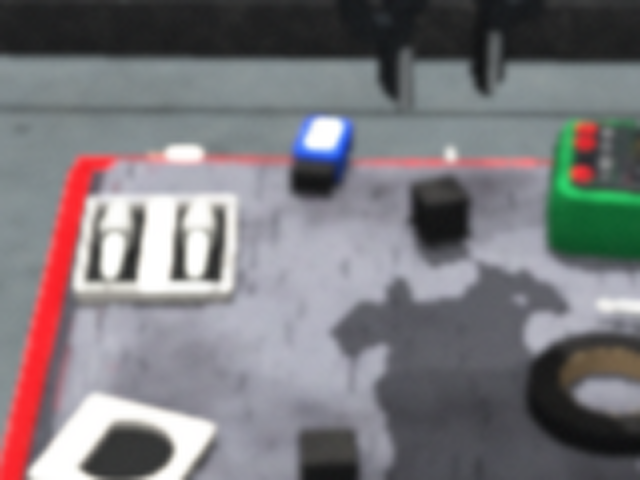

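Both plugs are seated in their bays. The fingers straddle the relay at px (340,192). Descending.

Request:
jog_arm([
  [[0, 0.02, 0.3, 0], [0, 0, 0.3, 0], [0, 0, 0.3, 0], [0, 0, 0.25, 0], [0, 0, 0.15, 0], [0, 0, 0.05, 0], [0, 0, 0, 0], [0, 0, 0, 0]],
])

```text
clock: 24.35
position: [0.378, -0.2134, 0.015]
tcp_rot: [-1.801, -2.57, 0.013]
force: [-0.3, -0.2, -0.3]
gripper_width: 0.0427
gripper_force: 0.0
```

Request:
jog_arm([
  [[0, 0, 0, 0], [0, 0, 0, 0], [0, 0, 0, 0], [0, 0, 0, 0]],
], grip=0)

```text
clock: 24.85
position: [0.378, -0.2134, 0.0151]
tcp_rot: [-1.8, -2.571, 0.012]
force: [-0.2, 0.4, 5.0]
gripper_width: 0.0288
gripper_force: 42.1
```

Request:
jog_arm([
  [[0, 0, -0.2, 0], [0, 0, -0.4, 0], [0, 0, -0.4, 0], [0, 0, -0.3, 0], [0.25, 0.21, 0, 0], [0.5, 0.42, 0, 0], [0.5, 0.42, 0, 0], [0.5, 0.42, 0, 0], [0.5, 0.42, 0, 0], [0.5, 0.42, 0, 0], [0.5, 0.42, 0, 0], [0.5, 0.42, 0, 0], [0.5, 0.42, 0, 0], [0.5, 0.42, 0, 0], [0.5, 0.42, 0, 0], [0.5, 0.42, 0, 0], [0.35, 0.28, 0, 0], [0, 0, 0, 0]],
])

```text
clock: 27.1
position: [0.5414, 0.2382, 0.0894]
tcp_rot: [-1.796, -2.572, 0.011]
force: [-0.4, -0.5, -1.6]
gripper_width: 0.0287
gripper_force: 41.4
```

Request:
jog_arm([
  [[0, 0, 0.2, 1], [0, 0, 0.2, 1], [0, 0, 0.2, 1], [0, 0, 0, 0.7], [0, 0, 0, 0], [0, 0, 0, 0]],
])

```text
clock: 27.85
position: [0.5411, 0.235, 0.0537]
tcp_rot: [-2.19, -2.25, 0.014]
force: [1.0, 0.7, -0.2]
gripper_width: 0.0285
gripper_force: 41.3
```

```bash
python3 - <<'E'
from h import *
need(.5423,.236,.021,1.6)
s=manip.capture("side"); save(s,"s7.png",(170,270,330,390),4)
E
```

```text
t27.9 pos [0.5411 0.235  0.0537] ya 1.5 w 0.0285 F [ 1.   0.7 -0.2] q7 -0.98 | units [0.02 0.02 0.55] twist -0.01
```

View pics/s7.png

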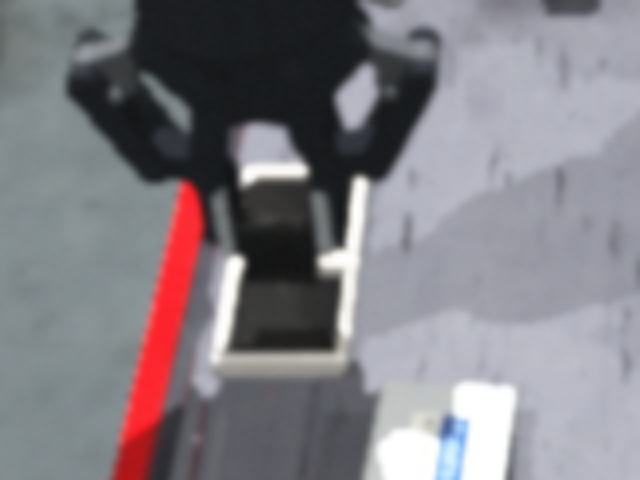

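The relay hangs over the front bay of the relay tray (bay at about px (241,347)). Lowering.

Request:
jog_arm([
  [[0.02, 0.01, 0.2, 0], [0, 0, 0.15, 0], [0, 0, 0.1, 0], [0, 0, 0.04, 0], [0, 0, 0, 0], [0, 0, 0, 0]],
])

```text
clock: 28.65
position: [0.5417, 0.2367, 0.0245]
tcp_rot: [-2.191, -2.249, 0.013]
force: [-0.4, 0.5, -0.4]
gripper_width: 0.0287
gripper_force: 41.3
```

Request:
jog_arm([
  [[0, 0, 0.03, 0], [0, 0, 0.02, 0], [0, 0, 0, 0], [0, 0, 0, 0]],
])

```text
clock: 29.15
position: [0.5416, 0.2366, 0.0213]
tcp_rot: [-2.191, -2.249, 0.013]
force: [0.1, -0.3, 0.7]
gripper_width: 0.0283
gripper_force: 41.6
```

Request:
jog_arm([
  [[0, 0, 0.01, 0], [0, 0, 0, 0]],
])

```text
clock: 29.4
position: [0.5416, 0.2367, 0.0212]
tcp_rot: [-2.191, -2.249, 0.013]
force: [-0.6, -0.4, 7.6]
gripper_width: 0.0284
gripper_force: 42.5
```

Request:
jog_arm([
  [[0, 0, 0, 0], [0, 0, 0, 0], [0, 0, -0.1, 0], [0, 0, -0.3, 0], [0, 0, -0.4, 0], [0, 0, -0.5, 0], [-0.35, -0.18, 0, 0], [-0.4, -0.21, 0, 0], [-0.4, -0.21, 0, 0], [-0.4, -0.21, 0, 0], [-0.4, -0.21, 0, 0], [-0.4, -0.21, 0, 0], [-0.4, -0.21, 0, 0], [-0.4, -0.21, 0, 0], [-0.4, -0.2, 0, 0], [0, 0, 0, 0], [0, 0, 0, 0]],
], grip=0.5)

```text
clock: 31.52
position: [0.4375, 0.0217, 0.1012]
tcp_rot: [-2.192, -2.249, 0.011]
force: [0.3, 0.0, 0.5]
gripper_width: 0.0426
gripper_force: 0.0
```

```bash
python3 - <<'E'
from h import *
need(.437,.020,.015,1.8)
s=manip.capture("side"); im=cv2.cvtColor(s["image"],cv2.COLOR_RGB2BGR)
a=[cv2.resize(im[y:y+100,x:x+100],(400,400),interpolation=cv2.INTER_CUBIC) for x,y in((200,300),(260,200))]
cv2.imwrite("pics/s8.png",np.hstack(a))
p=manip.capture("top")
for P in (s,p):
    for d in manip.pinpoint("relay_a",P):
        X=Rm(P["orientation"])@np.array(d["centre"])+P["origin"]; print(round(d["conf"],2),X.round(3))
E
```

```text
t31.5 pos [0.4375 0.0217 0.1012] ya 1.5 w 0.0426 F [0.3 0.  0.5] q7 -0.75 | units [-0.02 -0.    1.44] twist -0.06
0.84 [0.443 0.019 0.005]
0.63 [0.546 0.236 0.009]
0.55 [0.542 0.235 0.005]
```

View pics/s8.png

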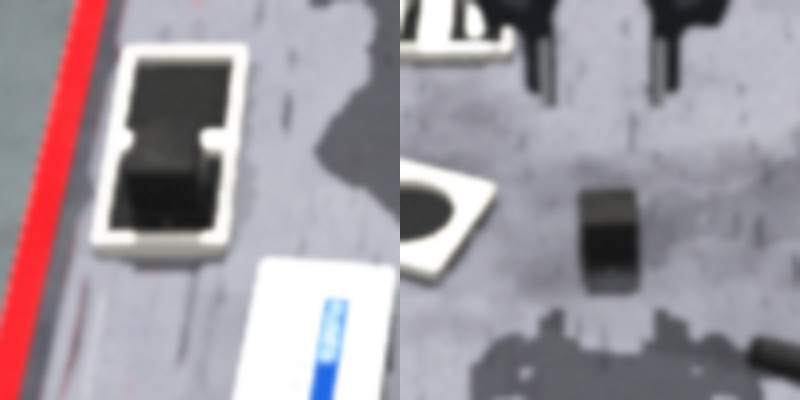

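The first relay stands in its bay, and the fingers straddle the second at px (312,258). Descending.

Request:
jog_arm([
  [[-0.02, -0.02, 0.3, 0], [0, 0, 0.3, 0], [0, 0, 0.3, 0], [0, 0, 0.25, 0], [0, 0, 0.2, 0], [0, 0, 0.09, 0], [0, 0, 0, 0], [0, 0, 0, 0]],
])

```text
clock: 32.72
position: [0.435, 0.0198, 0.0141]
tcp_rot: [-2.19, -2.249, 0.013]
force: [-0.7, -0.8, -0.0]
gripper_width: 0.0425
gripper_force: 0.0
```

Request:
jog_arm([
  [[0, 0, 0, 0], [0, 0, 0, 0], [0, 0, 0, 0], [0, 0, 0, 0]],
], grip=0)

```text
clock: 33.22
position: [0.4351, 0.0197, 0.0144]
tcp_rot: [-2.191, -2.249, 0.012]
force: [-1.0, 0.5, 7.5]
gripper_width: 0.0293
gripper_force: 40.4
```

Request:
jog_arm([
  [[0, 0, -0.2, 0], [0, 0, -0.4, 0], [0, 0, -0.4, 0], [0, 0, -0.3, 0], [0.3, 0.21, 0, 0], [0.4, 0.28, 0, 0], [0.4, 0.28, 0, 0], [0.4, 0.28, 0, 0], [0.4, 0.28, 0, 0], [0.4, 0.28, 0, 0], [0.4, 0.26, 0, 0], [0, 0, 0.3, 0], [0, 0, 0.3, 0], [0, 0, 0, 0], [0, 0, 0, 0]],
])

```text
clock: 35.1
position: [0.5428, 0.1842, 0.0542]
tcp_rot: [-2.191, -2.248, 0.015]
force: [-0.1, 0.5, -0.7]
gripper_width: 0.0289
gripper_force: 39.8
```

```bash
python3 - <<'E'
from h import *
need(.5425,.1845,.0204,1.6)
E
```

```text
t35.1 pos [0.5428 0.1842 0.0542] ya 1.5 w 0.0289 F [-0.1  0.5 -0.7] q7 -1.02 | units [ 0.01 -0.    0.56] twist -0.03
```

Request:
jog_arm([
  [[0, 0, 0.2, 0], [0, 0, 0.15, 0], [0, 0, 0.1, 0], [0, 0, 0.05, 0], [0, 0, 0.03, 0], [0, 0, 0.02, 0], [0, 0, 0, 0], [0, 0, 0, 0]],
])

```text
clock: 36.1
position: [0.543, 0.1844, 0.0216]
tcp_rot: [-2.191, -2.249, 0.013]
force: [-0.7, -0.8, -0.1]
gripper_width: 0.0288
gripper_force: 39.8
```

Request:
jog_arm([
  [[0, 0, 0.03, 0], [0, 0, 0, 0], [0, 0, 0, 0]],
])

```text
clock: 36.48
position: [0.5431, 0.1846, 0.0204]
tcp_rot: [-2.191, -2.249, 0.012]
force: [-0.9, -0.8, 7.4]
gripper_width: 0.0285
gripper_force: 40.7
```

The second relay is seated. Releasing, rising and pausing to measure the knob.

Request:
jog_arm([
  [[0, 0, 0, 0], [0, 0, 0, 0], [0, 0, -0.1, 0], [0, 0, -0.3, 0], [0, 0, -0.4, 0], [0, 0, -0.5, 0], [0, 0, 0, 0]],
], grip=0.45)

```text
clock: 37.35
position: [0.5447, 0.1853, 0.1007]
tcp_rot: [-2.193, -2.249, 0.007]
force: [0.0, 0.1, -0.5]
gripper_width: 0.0383
gripper_force: 0.0
```

```bash
python3 - <<'E'
from h import *
need(.375,.245,.10,57)
def warp(P,c,z,half=.045,N=400):
    w=[(c[0]+half,c[1]+half),(c[0]+half,c[1]-half),(c[0]-half,c[1]-half),(c[0]-half,c[1]+half)]
    src=np.float32([proj(P,(*q,z)) for q in w]); dst=np.float32([(0,0),(N,0),(N,N),(0,N)])
    return cv2.warpPerspective(cv2.cvtColor(P["image"],cv2.COLOR_RGB2BGR),cv2.getPerspectiveTransform(src,dst),(N,N),flags=cv2.INTER_CUBIC)
p=manip.capture("top"); s=manip.capture("side"); rows=[]
for P,n in((p,"top"),(s,"side")):
    for d in manip.pinpoint("knob",P)+manip.pinpoint("knob_tray",P)+manip.pinpoint("relay_a",P):
        X=Rm(P["orientation"])@np.array(d["centre"])+P["origin"]; print(n,round(d["conf"],2),X.round(3))
    a=warp(P,(.375,.245),.033); b=warp(P,(.375,.245),.009); t=warp(P,(.537,-.0015),.013)
    rows.append(np.hstack([cv2.resize(i,(266,266)) for i in(a,b,t)]))
    # white line: bright blob near centre of the z=.033 warp
    for r_,nm in((a,"line"),):
        m=(cv2.cvtColor(r_,cv2.COLOR_BGR2GRAY)>110).astype(np.uint8); k,l,stt,c=cv2.connectedComponentsWithStats(m)
        for i in range(1,k):
            if 100<stt[i,4]<4000:
                ys,xs=np.nonzero(l==i); e=np.linalg.eigh(np.cov(np.c_[-ys,-xs].T))[1][:,1]; print(n,nm,stt[i,4],c[i].round(),"world angle",np.degrees(np.arctan2(e[1],e[0])).round(1))
cv2.imwrite("pics/k9.png",np.vstack(rows))
E
```

```text
t37.4 pos [0.5447 0.1853 0.1007] ya 1.5 w 0.0383 F [ 0.   0.1 -0.5] q7 -0.96 | units [ 1.07 -2.8   0.02] twist -11.11
top 0.72 [0.373 0.243 0.002]
top 0.69 [ 0.33   0.332 -0.003]
top 0.52 [0.543 0.183 0.007]
top 0.47 [0.545 0.235 0.004]
top line 1617 [228. 183.] world angle 146.0
side 0.78 [ 0.33   0.331 -0.003]
side 0.73 [ 0.378  0.246 -0.004]
side 0.54 [ 0.537 -0.005  0.001]
side 0.72 [0.549 0.183 0.008]
side 0.63 [0.549 0.237 0.009]
```

View pics/k9.png

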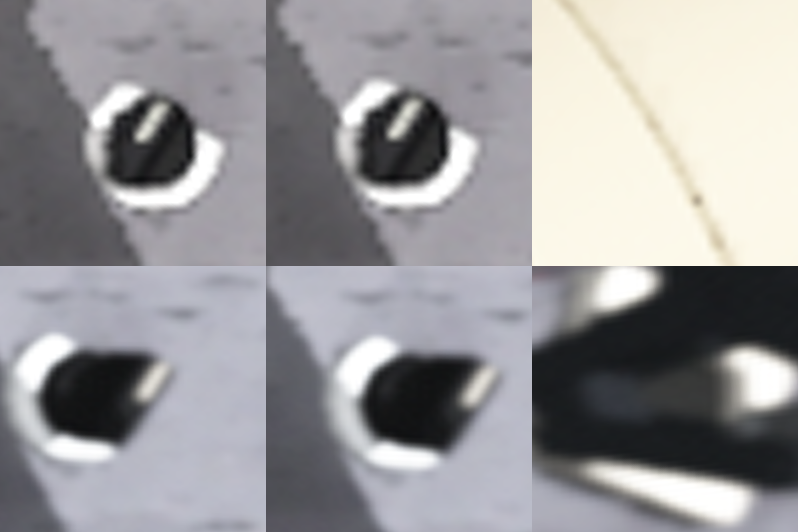

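Knob: the line points −33°, the flat is on the same side, and its centre is at about (0.374, 0.244). The tray panels in this picture are hidden by the arm and I'm not using them. Moving over the knob.

Request:
jog_arm([
  [[0.15, -0.4, 0, 0], [0.15, -0.4, 0, 0], [0.15, -0.4, 0, 0], [0.15, -0.4, 0, 0], [0.15, -0.4, 0, 0], [0.15, -0.4, 0, 0], [0.15, -0.42, 0, 0], [0, 0, 0, -1], [0, 0, 0, -1], [0, 0, 0, -1], [0, 0, 0, -1], [0, 0, 0, -1], [0, 0, 0, -1], [0, 0, 0, -1], [0, 0, 0, -1], [0, 0, 0, -1], [0, 0, 0, -1], [0, 0, 0, -1], [0, 0, 0, -0.1], [0, 0, 0, 0]],
])

```text
clock: 40.25
position: [0.3726, 0.2434, 0.0985]
tcp_rot: [-0.893, -3.006, 0.011]
force: [0.8, 0.2, 0.5]
gripper_width: 0.038
gripper_force: 0.0
```

```bash
python3 - <<'E'
from h import *
need(.374,.244,.018,57)
E
```

```text
t40.2 pos [0.3726 0.2434 0.0985] ya 56.9 w 0.0380 F [0.8 0.2 0.5] q7 -0.60 | units [-0.02  0.03  1.34] twist -0.02
```

Request:
jog_arm([
  [[-0.01, 0.02, 0.3, 0], [0, 0, 0.3, 0], [0, 0, 0.25, 0], [0, 0, 0.2, 0], [0, 0, 0.15, 0], [0, 0, 0.1, 0], [0, 0, 0, 0], [0, 0, 0, 0]],
])

```text
clock: 41.25
position: [0.3733, 0.2438, 0.0209]
tcp_rot: [-0.891, -3.007, 0.01]
force: [0.0, -0.1, -0.1]
gripper_width: 0.0386
gripper_force: 0.0
```

Request:
jog_arm([
  [[0, 0, 0, 0], [0, 0, 0, 0], [0, 0, 0, 0], [0, 0, 0, 0], [0, 0, 0, 0]],
], grip=0)

```text
clock: 41.88
position: [0.3734, 0.2437, 0.0209]
tcp_rot: [-0.891, -3.007, 0.01]
force: [0.1, -1.2, 6.6]
gripper_width: 0.0104
gripper_force: 42.6
```

Request:
jog_arm([
  [[0, 0, -0.2, 0], [0, 0, -0.4, 0], [0, 0, -0.4, 0], [0, 0, -0.2, 0], [-0.21, -0.09, 0, 0], [-0.42, -0.18, 0, 0], [-0.42, -0.18, 0, 0], [-0.42, -0.18, 0, 0], [-0.42, -0.18, 0, 0], [-0.42, -0.18, 0, 0], [-0.42, -0.18, 0, 0], [-0.42, -0.18, 0, 0], [-0.42, -0.18, 0, 0], [-0.42, -0.18, 0, 0], [-0.42, -0.18, 0, 0], [-0.11, -0.05, 0, 0], [0, 0, 0, -0.9], [0, 0, 0, -0.9], [0, 0, 0, -0.84], [0, 0, 0, 0]],
])

```text
clock: 44.38
position: [0.5371, -0.0011, 0.092]
tcp_rot: [-0.539, -3.087, 0.009]
force: [0.1, -0.3, -0.4]
gripper_width: 0.0105
gripper_force: 41.7
```

```bash
python3 - <<'E'
from h import *
need(.537,-.0015,.030,70.1)
s=manip.capture("side"); p=manip.capture("top")
im=cv2.cvtColor(s["image"],cv2.COLOR_RGB2BGR)
cv2.imwrite("pics/k10.png",cv2.resize(im[180:280,200:320],None,fx=6,fy=6,interpolation=cv2.INTER_CUBIC))
for P in (s,p):
  for t in("knob","knob_tray"):
    for d in manip.pinpoint(t,P):
        X=Rm(P["orientation"])@np.array(d["centre"])+P["origin"]; print(t,round(d["conf"],2),X.round(3),np.round(proj(P,X)))
print("expected skirt centre px",proj(s,(*st()[0]["position"][:2],st()[0]["position"][2]-.0209)),"bay px",proj(s,(.537,-.0015,.006)))
E
```

```text
t44.4 pos [ 0.5371 -0.0011  0.092 ] ya 70.2 w 0.0105 F [ 0.1 -0.3 -0.4] q7 0.27 | units [-0.01  0.    1.03] twist 0.02
knob 0.72 [ 0.327  0.331 -0.002] [383. 408.]
knob 0.6 [ 0.541 -0.001  0.068] [257. 231.]
knob_tray 0.63 [ 0.54  -0.005 -0.   ] [260. 257.]
knob 0.55 [ 0.329  0.335 -0.   ] [204. 271.]
knob 0.43 [0.537 0.001 0.073] [337. 189.]
knob 0.23 [0.541 0.186 0.008] [265. 190.]
knob_tray 0.77 [ 0.538 -0.007 -0.002] [340. 194.]
expected skirt centre px (np.float64(258.8975203668521), np.float64(229.31184494898648)) bay px (np.float64(261.5151097648161), np.float64(255.8225732334918))
```

View pics/k10.png

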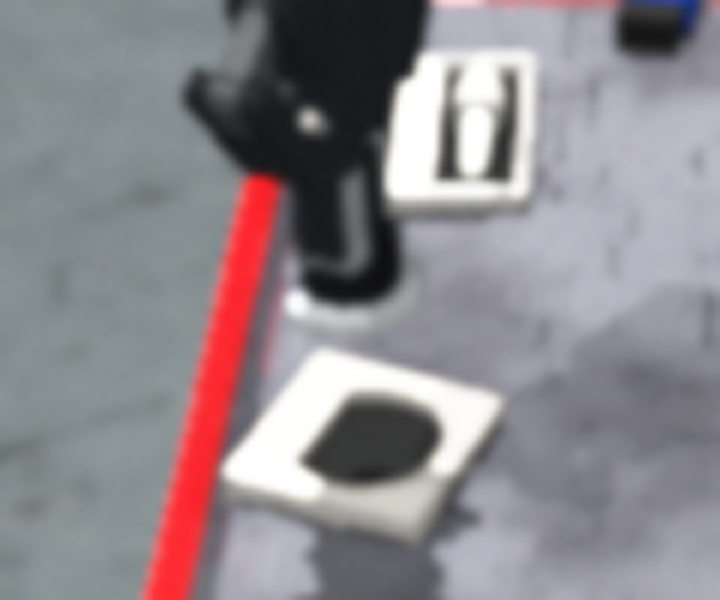

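The knob hangs level over the tray (skirt at px (258,231), bay at (260,254)) with its flat side towards the bay's flat. Estimates put the bay about 3 mm further to −y, so I'll correct for that and lower gently.

Request:
jog_arm([
  [[-0.02, -0.05, 0.2, 0], [0, 0, 0.3, 0], [0, 0, 0.2, 0], [0, 0, 0.15, 0], [0, 0, 0.07, 0], [0, 0, 0.04, 0], [0, 0, 0, 0], [0, 0, 0, 0]],
])

```text
clock: 45.68
position: [0.5376, -0.0048, 0.0353]
tcp_rot: [-0.539, -3.089, 0.009]
force: [0.2, 0.3, -0.6]
gripper_width: 0.0104
gripper_force: 41.7
```

Request:
jog_arm([
  [[0, 0, 0.04, 0], [0, 0, 0.02, 0], [0, 0, 0, 0]],
])

```text
clock: 46.05
position: [0.5374, -0.0048, 0.0313]
tcp_rot: [-0.539, -3.088, 0.009]
force: [-0.0, -0.5, -0.2]
gripper_width: 0.0107
gripper_force: 41.7
```

It has gone below rim height (foot at about 10 mm) with no contact, so I'm continuing down.

Request:
jog_arm([
  [[0, 0, 0.03, 0], [0, 0, 0.02, 0], [0, 0, 0, 0], [0, 0, 0, 0]],
])

```text
clock: 46.55
position: [0.5374, -0.0048, 0.0284]
tcp_rot: [-0.539, -3.088, 0.009]
force: [0.6, 1.2, -1.4]
gripper_width: 0.0106
gripper_force: 41.7
```

Request:
jog_arm([
  [[0, 0, 0.02, 0], [0, 0, 0.01, 0], [0, 0, 0, 0], [0, 0, 0, 0]],
])

```text
clock: 47.05
position: [0.5375, -0.0049, 0.027]
tcp_rot: [-0.539, -3.089, 0.01]
force: [-0.8, -1.2, 6.0]
gripper_width: 0.011
gripper_force: 42.5
```

It's seated at the expected height (TCP 0.027, 6 N). Releasing and backing away for a final look.

Request:
jog_arm([
  [[0, 0, 0, 0], [0, 0, 0, 0], [0, 0, 0, 0], [0, 0, -0.2, 0], [0, 0, -0.4, 0], [0, 0, -0.6, 0], [0, 0, -0.6, 0], [0, 0, -0.6, 0], [0, 0, -0.6, 0], [0, 0, -0.5, 0], [0, 0, 0, 0], [0, 0, 0, 0]],
], grip=0.4)

```text
clock: 48.55
position: [0.5385, -0.0042, 0.2365]
tcp_rot: [-0.539, -3.088, 0.01]
force: [0.0, -0.3, -0.9]
gripper_width: 0.0345
gripper_force: 0.0
```

```bash
python3 - <<'E'
from h import *
need(.537,-.005,.2)
s=manip.capture("side"); im=cv2.cvtColor(s["image"],cv2.COLOR_RGB2BGR)
cv2.imwrite("pics/f.png",cv2.resize(im[170:420,190:450],None,fx=2.4,fy=2.4,interpolation=cv2.INTER_CUBIC))
for t in "plug_a relay_a knob fuse_box code_reader".split():
    for d in manip.pinpoint(t,s):
        print(t,round(d["conf"],2),(Rm(s["orientation"])@np.array(d["centre"])+s["origin"]).round(3))
E
```

```text
t48.5 pos [ 0.5385 -0.0042  0.2365] ya 70.2 w 0.0345 F [ 0.  -0.3 -0.9] q7 0.51 | units [ 0.02 -0.02  0.61] twist 0.00
plug_a 0.69 [ 0.566 -0.185  0.005]
plug_a 0.44 [ 0.515 -0.191  0.009]
relay_a 0.98 [0.55  0.185 0.011]
relay_a 0.76 [0.548 0.233 0.01 ]
knob 0.88 [ 0.329  0.329 -0.002]
fuse_box 0.59 [0.479 0.311 0.002]
fuse_box 0.28 [0.551 0.19  0.012]
code_reader 0.73 [ 0.45  -0.29  -0.002]
code_reader 0.52 [ 0.537 -0.005 -0.   ]
```

View pics/f.png

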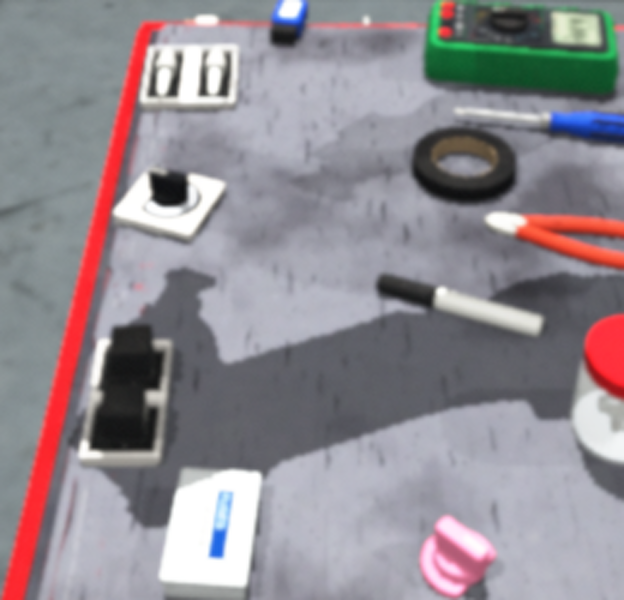

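The final view shows the plugs in the long bays (crop (165,72) and (213,72)), the knob down in its D bay (170,190), both relays upright in the square bays (130,355) and (122,415), and the bystanders where they were. Handing in.

```bash
python3 -c "from workcell import manip; print(manip.close_job())"
```

```text
the job is handed in; nothing more can be done
None
```

I handed the job in at about 49 s: both plugs, both relays and the knob are down in their bays with the knob's flat to the bay's flat, and the fuse box and code reader were not moved; the hand-in call returned no verdict.

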